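# Put the turning tool away in the sprung lathe-tool caddy

### The job

Press the red release on the green caddy so that its yellow-fronted tool tray pops out, then lift the turning-tool holder out of its orange rest and set it down upright on the black rubber mat, letting go so you can take it again by its ends. Put it upright into the empty middle bay of the tray, in line with its two neighbours and with its cutting bit towards the yellow front, and push the tray fully home until it clicks and stays shut with the red release back up. Leave the other things on the bench where they are.

Things in the scene. Friction and masses are not known exactly. Their poses are not given: they have to be found in the camera images.
- caddy: Green tool caddy fixed to the bench: x from -78 (front, where the tray comes out) to +70 mm, 190 mm wide (y), 72 mm tall, black ribs on top to 74 mm; origin on the bench under its middle, z up. The tray holds three holders side by side: two like the loose one are fixed in it, middles 38 mm left and right of the empty middle bay, bits to the front. Place and yaw vary.
- tray (a joint): How far the sprung tray is out along the caddy's -x, m: 0 latched shut, 0.12 fully out. Unlatched, a damped spring drives it out in about 1 s (5 N shut, 2 N fully out). Pushed in, the last 20 mm take up to 12 N and the release dips 5 mm; it clicks and holds once pushed to -0.001 or less (inner stop at -0.005). Let go before that, it comes out again.
- release (a joint): Travel of the red release, m: 0 up, 0.008 fully down. Sprung: 2 N to start, 4.4 N fully down; the tray is freed when it is down 3 to 5 mm. Springs back when let go.
- release_top (a point): Centre of the flat top of the red round release, 28 mm across, 12 mm proud of the caddy's top, 84 mm above the bench, at x = -30, y = -71 mm in the caddy's frame. Press straight down; the point moves with it.
- tray_bay (a point): Centre of the middle bay, on the tray floor (12 mm above the bench): where the holder's origin belongs. Axes as the caddy's, moves with the tray (shut: x = -24, y = 0 in the caddy). Bay 35 mm wide (y) between 18 mm tall ribs, x -30 to +30; neighbours leave no room for fingers at the sides. Free in x from -54 (yellow front) to +68 (14 mm tall rear wall); tray out, the caddy's front is at +66.
- tray_front (a point): Middle of the outer face of the tray's yellow front, 33 mm above the bench. The front is 8 mm thick, 186 mm wide and reaches from 5 to 61 mm above the bench; it faces the caddy's -x. Moves with the tray: at x = -86, y = 0 in the caddy's frame when shut.
- holder: Loose turning-tool holder: dark steel block with a blue band, 44 (x) by 28 (y) by 44 mm tall (z), 0.2 to 0.45 kg; origin at the centre of its underside. An 8 mm square bit with a brass-coloured tip sticks 22 mm out of its -x end, 6 to 14 mm above the underside (keep fingertips above it there). Starts upright in the dock; to be put in the tray.
- holder_tip (a point): Tip of the cutting bit, at (-44, 0, 10) mm in the holder's frame.
- dock: Orange rest fixed to the bench: plate 110 (x) by 70 by 12 mm thick, origin on the bench under its middle. The holder stands on the plate, axes along the dock's, between an end wall (x +26 to +34) and two posts (x -34 to -26, bit between them), 34 mm wide (y), tops 52 mm above the bench: it can be taken only by its long sides (y faces) and lifted straight up.
- mat: Black rubber set-down mat fixed to the bench, 120 by 120 mm, 3 mm thick; origin at the centre of its underside.
- oil: Bystander, to be left alone: white oil bottle with yellow label, 52 mm across, 140 mm tall; origin at its underside.
- brush: Bystander, to be left alone: bench brush lying flat; origin at its underside.
- spanner: Bystander, to be left alone: steel wrench lying flat; origin at its underside.
- chuck: Bystander, to be left alone: three-jaw lathe chuck, 80 mm across, 61 mm tall, jaws up; origin at its underside.
- billet: Bystander, to be left alone: upright brass slug, 34 mm across, 45 mm tall; origin at its underside.
- chuck_key: Bystander, to be left alone: T-handled steel chuck key lying flat, 87 mm long; origin at its underside.
- jaw: Bystander, to be left alone: loose stepped chuck jaw, 45 mm long, 30 mm tall; origin at its underside.
- mug: Bystander, to be left alone: white mug, 80 mm across, 90 mm tall; origin at its underside.
Things that resemble listed ones, but are neither listed nor needed, are in the scene too. Of the things that look like the holder, the larger one is meant. There is more than one size of the mat; the job needs the larger.

How it is judged:
By the outcome, as a careful person would: the job done as asked, in the order asked, and still so for the second after the job is handed in, with the robot touching nothing.
It also fails if it takes over 67 s, if anything falls off the work surface, if the arm or the gripper's body presses on something with over 40 N, if the wrist force passes 120 N, or if a joint passes its speed limit or range.

### The arm

A 6-joint arm with a two-finger parallel gripper is mounted at the origin on the work surface. World frame = base frame: x ahead of the robot, y to its left, z up, the work surface at z = 0. Lengths are in m, angles in rad, forces in N, time in s.
With the tool pointing down it reaches from about 0.35 to 0.975 m from the base axis. Payload 4.9 kg.
Tool frame: the origin (TCP) lies between the finger pads; the fingertips stand 22 mm ahead of it and the grasp point (between the pads) lies 3 mm ahead of it; z points along the fingers, y is the line along which they close (so a half turn about z gives the same grasp; the last joint's range is limited). The gripper opens to 85 mm and grips with 20 to 120 N. Pads are 22 mm wide; open, the fingers measure 114 mm over their backs; the gripper's body (76 mm by 85 mm) begins 54 mm behind the grasp point. The pads swing forward as they close: fully open they stand 13 mm farther back than shut.
Start: joints at [-1.461, 0.053, 1.613, -0, 1.476, -0.119], TCP at [0.142, -0.609, 0.217] pointing down, gripper open.
Joint ranges: [-3.01, 3.01], [-1.01, 2.22], [0.06, 2.58], [-1.02, 4.17], [0.09, 2.62], [-3.14, 3.14]. Speed limits (rad/s): [2.57, 2.57, 3.14, 3.14, 3.14, 3.14].

### API

Orientations are given as a unit quaternion [w, x, y, z].
In Python, from plant import state, grab_frame, get_calibration, job_done, recognise, regions_of gives the robot as it stands.
- The arm moves only by the tool apply_moves, never from a script. Its argument "targets" is a list of rows, each an object with "translation": the shift along the tool's x, y, z normalised to -1 to 1, where 1 is 100 mm, a list of three; "twist": the turn about the tool's z normalised to -1 to 1, where 1 is 0.1 rad; "hand": the opening, from 0 (shut) to 1 (fully open). A call has 1 to 8 rows; each row shifts and turns the commanded pose from where the row before left it, along the tool's axes as they then stand; what a row does not reach is not made up. A row lasts 1/10 s, in which the tool goes at most 50 mm and 8.59 degrees, less where a joint would pass 70% of its speed; a pose out of reach is approached as far as the arm can. A call with a number of a shift or a turn outside -1 to 1 is refused whole. A call with a gripper value outside its range is refused whole. The fingers move at their own pace and stop on an object; the grip force is fixed at half the most. Time passes only in rows, so rows that do not move let the fingers close. It gives the time, the measured TCP pose, the force, the opening and the grip force at its end, in the units of the state.
- state(): the state, without advancing time (a new reading comes with each control period).
- grab_frame(name): name is "side" or "top" or "wrist"; returns the picture (480x640x3 uint8, red, green, blue); there is no depth.
- get_calibration(name): a dict with "camera_matrix" (3x3 intrinsics, pixels), "D" ([k1, k2, p1, p2, k3] as OpenCV has them; the pictures are not rectified), "pose" (4x4, takes a point from camera to world coordinates). Camera axes: x right, y up, looking along -z (the intrinsics and any distortion apply to the point x, -y, -z); pixel columns grow to the right and rows downward; lengths in m; the calibration is good to about 2 mm. A picture is of the moment at which its call begins: read the wrist's pose just before it. get_calibration takes no time and is no camera call; for the wrist camera it gives the pose at the moment of the call.
- job_done(): hands the job in; it is judged then, once.
Trained networks look in the newest picture that a camera, given by its name, has taken for a name from the list of things; names that differ only in an ending like _2 or _b are one class to them, and where a whole thing is asked for, a point or a joint stands for the part that bears it (a point fixed in the world has none). Each returns a list of dicts, best first, with "score" (0 to 1); they miss things now and then, are a little off and sometimes report something else, mostly with a low value. They report only what shows in the picture. A call takes as long as a camera call. They do not tell look-alikes from the thing itself.
- recognise(camera, query): "point" ([x, y, z] in m, in world coordinates, good to about 4 mm: the middle of the surface that is visible of it).
- regions_of(camera, query): "pixels" (480x640 bool, what is visible of it).
The state is a dict: "time": time; "joint_pos": joint angles; "joint_vel": joint speeds; "joint_efforts": joint torques, N m; "tool_pos": TCP position; "tool_rot": TCP orientation; "contact_force": force on the tool from outside, world axes, zero at the start; "ft_torque": the same for the moment, N m; "gripper_width": opening from 0.0 (shut) to 1.0 (fully open); "grasp_force": force on a finger pad.
Only numpy, scipy, OpenCV 4.12 (cv2) and the standard library are available. Lean on these libraries where they do the work, as an engineer would, in place of code of your own. Each camera call takes 0.05 s, during which the arm holds its last target. There are 200 camera calls.

## Working session

There is one attempt and no reset: what is moved stays moved. The work goes in short steps, Python scripts to look and compute and a tool call to move; the robot and the scene stay as the last step left them, time stands still between calls to the robot, and variables do not carry over. Pictures are saved under pics/ and viewed, at most 10 in all, crops included, and the job is handed in when it is done.

Besides the shell and the picture viewer there is one more tool, called after "Emit:" as name(argument=value, ...), one argument or row to a line, values as JSON. apply_moves: Moves the arm, as the interface text tells. Its arguments: {"type":"object","properties":{"targets":{"type":"array"}},"required":["targets"]}

```bash
ls; mkdir -p pics; python3 - <<'E'
from plant import *
import cv2,numpy as np
s=state();print(s['time'],s['tool_pos'],s['tool_rot'])
ims=[]
for c in('top','side'):
    im=grab_frame(c);cv2.imwrite(f'pics/{c}0.png',im[:,:,::-1])
    k=get_calibration(c);print(c,k['camera_matrix'],k['D'],np.round(k['pose'],3).tolist())
    for q in ['caddy','release_top','holder','dock','mat','tray_front']:
        for r in recognise(c,q)[:4]:print(c,q,round(r['score'],2),np.round(r['point'],3))
E
```

```text
pics
0.0 [ 0.14169179 -0.60805439  0.21564819] [-1.04478306e-03  9.93461319e-01  1.14164426e-01  1.08352521e-05]
top [[446.26945296   0.         324.55982734]
 [  0.         446.26945296 239.16185553]
 [  0.           0.           1.        ]] [0.00951396 0.         0.         0.         0.        ] [[0.008, 0.998, -0.06, 0.488], [-1.0, 0.009, 0.024, -0.016], [0.025, 0.059, 0.998, 1.09], [0.0, 0.0, 0.0, 1.0]]
top caddy 0.62 [0.652 0.072 0.071]
top caddy 0.3 [ 0.347 -0.018  0.015]
top caddy 0.23 [ 0.471 -0.36   0.011]
top release_top 0.59 [0.644 0.003 0.082]
top holder 0.76 [ 0.443 -0.498  0.032]
top holder 0.6 [ 0.465 -0.364  0.056]
top holder 0.46 [ 0.566 -0.181  0.004]
top dock 0.92 [ 0.471 -0.361  0.01 ]
top dock 0.26 [ 0.464 -0.361  0.056]
top mat 0.72 [0.357 0.138 0.003]
top mat 0.57 [ 0.566 -0.177  0.004]
top tray_front 0.96 [0.577 0.068 0.055]
side [[573.03203153   0.         311.74104741]
 [  0.         573.03203153 229.78277207]
 [  0.           0.           1.        ]] [-0.12610273  0.          0.          0.          0.        ] [[0.843, 0.376, -0.385, -0.065], [-0.538, 0.585, -0.607, -0.965], [-0.003, 0.718, 0.696, 1.176], [0.0, 0.0, 0.0, 1.0]]
side caddy 0.59 [0.639 0.047 0.074]
side release_top 0.55 [ 0.642 -0.     0.086]
side holder 0.63 [ 0.458 -0.372  0.053]
side dock 0.94 [ 0.463 -0.383  0.011]
side dock 0.46 [ 0.66  -0.242  0.034]
side mat 0.65 [ 0.558 -0.182  0.003]
side mat 0.54 [ 0.388  0.137 -0.002]
side tray_front 0.89 [0.576 0.055 0.038]
```

View pics/top0.png

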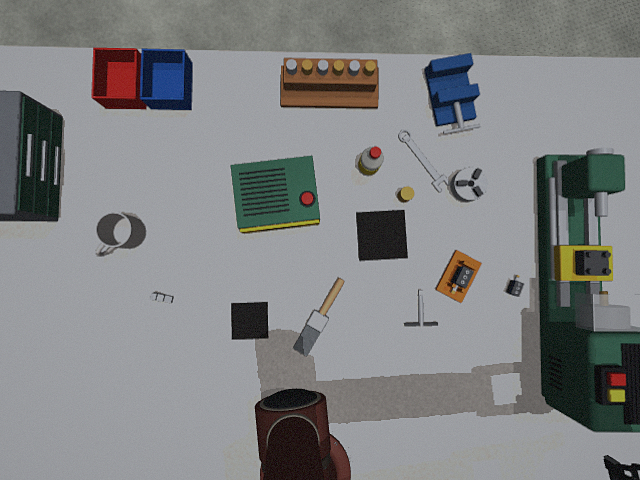

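View pics/side0.png

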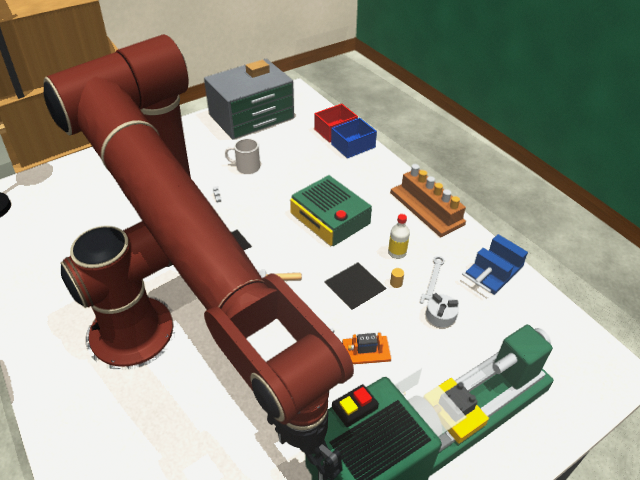

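The top view shows:
- the caddy at (275,195) with its red release at (307,199)
- the orange dock at (458,276)
- two holder look-alikes, at (461,276) in the dock and (515,285) loose and smaller. The dock one fits: it is larger and sits in the orange rest.
- two mats, at (382,235) and (250,320). The first is larger, so it is the one to use.

I'll confirm these in one crop and measure the poses.

```bash
cat > h.py <<'E'
from plant import *
import cv2,numpy as np
from scipy.spatial.transform import Rotation as R
def ray(k,px):
    p=cv2.undistortPoints(np.float64(px).reshape(-1,1,2),k['camera_matrix'],np.array(k['D'])).reshape(-1,2)
    d=np.c_[p[:,0],-p[:,1],-np.ones(len(p))]@k['pose'][:3,:3].T
    return k['pose'][:3,3],d
def onz(k,px,z):
    o,d=ray(k,px);return (o+d*((z-o[2])/d[:,2])[:,None])[:,:2]
def proj(k,P):
    P=np.atleast_2d(P);c=(P-k['pose'][:3,3])@k['pose'][:3,:3];c=c*[1,-1,-1]
    return cv2.projectPoints(c,np.zeros(3),np.zeros(3),k['camera_matrix'],np.array(k['D']))[0].reshape(-1,2)
def rect(k,mask,z):
    m=mask.astype(np.uint8);n,l,st,_=cv2.connectedComponentsWithStats(m)
    m=(l==1+np.argmax(st[1:,4])).astype(np.uint8)
    c=max(cv2.findContours(m,0,cv2.CHAIN_APPROX_NONE)[0],key=len).reshape(-1,2)
    w=onz(k,c,z);r=cv2.minAreaRect((w*1000).astype(np.float32));return np.round(r[0],1),np.round(r[1],1),round(r[2],1),c.mean(0).round()
def tool():
    s=state();M=R.from_quat(np.array(s['tool_rot'])[[1,2,3,0]]).as_matrix();return s,M
def delta(p,yaw=None):
    "shift in tool axes (normalised); yaw = desired world angle of tool y"
    s,M=tool();d=M.T@(np.array(p)-s['tool_pos'])*10
    out=[np.round(d,3).tolist()]
    if yaw is not None:
        a=np.arctan2(M[1,1],M[0,1]);e=(a-yaw+np.pi/2)%np.pi-np.pi/2;out+=['twist',round(e*10,2),'tool y ang',round(np.degrees(a),1)]
    return out
E
python3 - <<'E'
from h import *
im=grab_frame('top')[:,:,::-1]
cv2.imwrite('pics/crop.png',cv2.resize(im[140:340,220:540],None,fx=2.5,fy=2.5,interpolation=cv2.INTER_CUBIC))
k=get_calibration('top')
for q,z in(('caddy',.072),('tray_front',.061),('release_top',.084),('dock',.012),('mat',.003),('holder',.056)):
    for r in regions_of('top',q)[:3]:print(q,round(r['score'],2),*rect(k,r['pixels'],z))
s,M=tool();kw=get_calibration('wrist');print(M.T@(kw['pose'][:3,3]-s['tool_pos']),np.round(M.T@kw['pose'][:3,:3],3),kw['camera_matrix'][0])
E
```

```text
caddy 0.96 [650.3  73.2] [165.3 189.9] 7.4 [275. 194.]
caddy 0.75 [ 730.6 -144.5] [55.9 72.5] 63.9 [370. 161.]
caddy 0.65 [ 458.2 -350.7] [38.9 65.7] 60.7 [460. 279.]
tray_front 0.64 [579.   60.8] [ 15.6 164.8] 7.9 [280. 226.]
release_top 0.66 [640.1   1.1] [25.1 24.9] 0.6 [307. 198.]
dock 0.94 [ 465.6 -367. ] [ 72.3 108.1] 62.9 [458. 277.]
mat 0.75 [ 564.9 -181.6] [121. 120.] 3.5 [382. 236.]
mat 0.65 [355.7 136.3] [87.3 84. ] 1.2 [250. 320.]
mat 0.22 [661.4  79.9] [177.8 206.1] 7.8 [275. 194.]
holder 0.72 [ 457.8 -356.5] [40.4 67.2] 62.7 [460. 279.]
[ 0.08425286  0.00030999 -0.15747199] [[ 0.001  0.948  0.319]
 [ 1.    -0.001 -0.   ]
 [ 0.     0.319 -0.948]] [432.74004268   0.         321.3566323 ]
```

View pics/crop.png

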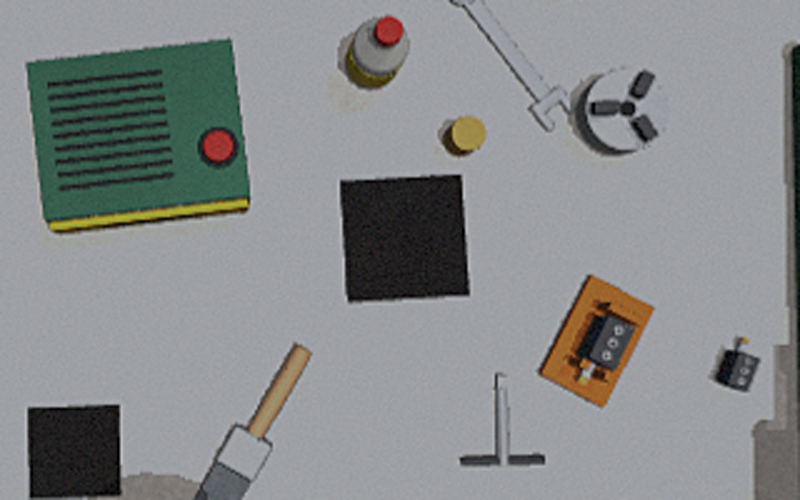

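The crop at 2.5x confirms the picks. The larger holder is in the orange dock at crop (608,338), with its bit pointing lower-left. The smaller look-alike is loose at (740,368). The large mat is at (405,238) and the release at (218,146). I'll go to the release now with the gripper shut.

Emit:
apply_moves(
  targets=[
    {"translation": [0.39,-0.3,-0.03],"twist": 0,"hand": 0},
    {"translation": [0.39,-0.3,-0.03],"twist": 0,"hand": 0},
    {"translation": [0.39,-0.3,-0.03],"twist": 0,"hand": 0},
    {"translation": [0.39,-0.3,-0.03],"twist": 0,"hand": 0},
    {"translation": [0.39,-0.3,0],"twist": 0,"hand": 0},
    {"translation": [0.39,-0.3,0],"twist": 0,"hand": 0},
    {"translation": [0.39,-0.3,0],"twist": 0,"hand": 0},
    {"translation": [0.39,-0.3,0],"twist": 0,"hand": 0},
  ],
)

```text
time: 1.85
tool_pos: [0.3921, -0.3025, 0.2292]
tool_rot: [0.0, 0.993, 0.114, 0.0]
contact_force: [0.1, -0.9, 0.3]
gripper_width: -0.0
grasp_force: 0.0
```

Emit:
apply_moves(
  targets=[
    {"translation": [0.39,-0.3,0],"twist": 0,"hand": 0},
    {"translation": [0.39,-0.3,0],"twist": 0,"hand": 0},
    {"translation": [0.39,-0.3,0],"twist": 0,"hand": 0},
    {"translation": [0.39,-0.3,0],"twist": 0,"hand": 0},
    {"translation": [0.39,-0.3,0],"twist": 0,"hand": 0},
    {"translation": [0.39,-0.3,0],"twist": 0,"hand": 0},
    {"translation": [0.0,0,0],"twist": 0,"hand": 0},
    {"translation": [0,0,0],"twist": 0,"hand": 0},
  ],
)

```text
time: 2.65
tool_pos: [0.5785, -0.0749, 0.2286]
tool_rot: [0.0, 0.993, 0.115, -0.0]
contact_force: [-0.4, -1.0, -0.2]
gripper_width: -0.002
grasp_force: 0.0
```

```bash
python3 - <<'E'
from h import *
print(state()['time'],state()['tool_pos'])
k=get_calibration('wrist');grab_frame('wrist')
for q,z in(('release_top',.084),('caddy',.072),('mat',.003)):
    for r in regions_of('wrist',q)[:2]:print(q,round(r['score'],2),*rect(k,r['pixels'],z))
for r in recognise('wrist','release_top')[:2]:print(r)
print(delta([.641,.001,.115]))
E
```

```text
2.65 [ 0.57853041 -0.07489177  0.22863007]
release_top 0.84 [6.438e+02 1.000e-01] [26.9 28.7] 12.4 [234.  96.]
caddy 0.89 [640.  69.] [119.7 197.4] 8.0 [151.  78.]
mat 0.95 [358.7 137.6] [87.6 87.9] 2.0 [ 81. 340.]
mat 0.85 [ 567.7 -180.7] [120.4 119.8] 4.1 [428. 221.]
{'point': [0.6415, 0.0011, 0.0828], 'score': 0.66}
[[0.792, -0.618, 1.141]]
```

Emit:
apply_moves(
  targets=[
    {"translation": [0.4,-0.31,0],"twist": 0,"hand": 0},
    {"translation": [0.4,-0.31,0.3],"twist": 0,"hand": 0},
    {"translation": [0,0,0.43],"twist": 0,"hand": 0},
    {"translation": [0,0,0.43],"twist": 0,"hand": 0},
    {"translation": [0,0,0.05],"twist": 0,"hand": 0},
    {"translation": [0,0,0.05],"twist": 0,"hand": 0},
    {"translation": [0,0,0.03],"twist": 0,"hand": 0},
    {"translation": [0,0,0],"twist": 0,"hand": 0},
  ],
)

```text
time: 3.7
tool_pos: [0.6384, -0.0043, 0.1071]
tool_rot: [0.001, 0.994, 0.114, 0.002]
contact_force: [0.9, 0.7, 0.2]
gripper_width: 0.003
grasp_force: 0.0
```

Emit:
apply_moves(
  targets=[
    {"translation": [0.05,-0.04,0],"twist": 0,"hand": 0},
    {"translation": [0,0,0.04],"twist": 0,"hand": 0},
    {"translation": [0,0,0.04],"twist": 0,"hand": 0},
    {"translation": [0,0,0],"twist": 0,"hand": 0},
  ],
)

```text
time: 4.1
tool_pos: [0.6404, 0.0015, 0.0956]
tool_rot: [-0.0, 0.993, 0.114, -0.001]
contact_force: [0.2, 0.7, -0.4]
gripper_width: -0.0
grasp_force: 0.0
```

```bash
python3 - <<'E'
from h import *
s=state();print(s['contact_force'],s['tool_pos'])
im=grab_frame('side')
for q in('tray_front','release_top'):
  for r in recognise('side',q)[:1]:print(r)
w=grab_frame('wrist')
cv2.imwrite('pics/p.png',np.hstack([cv2.resize(im[150:270,260:420],(400,300)),cv2.resize(w,(400,300))])[:,:,::-1])
E
```

```text
[ 0.21120356  0.74748444 -0.37657755] [0.64036504 0.00154399 0.09555386]
{'point': [0.5773, 0.0546, 0.0388], 'score': 0.9}
{'point': [0.6441, -0.0001, 0.0858], 'score': 0.55}
```

View pics/p.png

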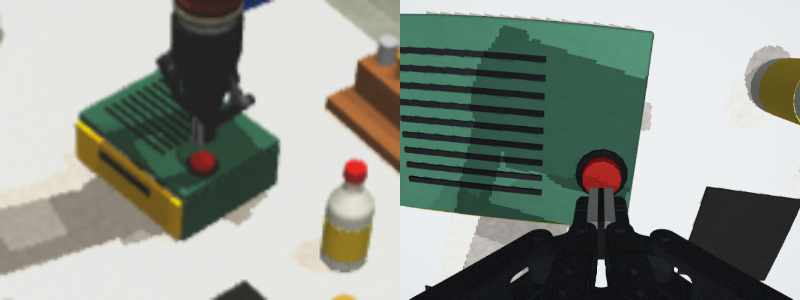

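```bash
python3 - <<'E'
from h import *
s,M=tool();print(s['tool_pos'])
for c,f in(('wrist',lambda p:(400+p[0]/1.6,p[1]/1.6)),('side',lambda p:((p[0]-260)*2.5,(p[1]-150)*2.5))):
    k=get_calibration(c)
    for n,P in([('tip%d'%a,s['tool_pos']+M[:,2]*a/1000) for a in(0,9,22)]+[('btn%d'%z,np.array([.643,.0,z/1000])) for z in(72,76,84)]):
        print(c,n,np.round(f(proj(k,P)[0])))
E
```

```text
[0.64086132 0.00137641 0.09635436]
wrist tip0 [600. 192.]
wrist tip9 [600. 186.]
wrist tip22 [600. 178.]
wrist btn72 [603. 174.]
wrist btn76 [603. 177.]
wrist btn84 [603. 181.]
side tip0 [199. 150.]
side tip9 [199. 156.]
side tip22 [199. 165.]
side btn72 [201. 166.]
side btn76 [201. 164.]
side btn84 [201. 159.]
```

The tip, at wrist crop (600,188), hasn't reached the button yet. I'll go on down gently and watch the force.

Emit:
apply_moves(
  targets=[
    {"translation": [0,-0.01,0.03],"twist": 0,"hand": 0},
    {"translation": [0,0,0.03],"twist": 0,"hand": 0},
    {"translation": [0,0,0],"twist": 0,"hand": 0},
  ],
)

```text
time: 4.6
tool_pos: [0.6402, 0.0025, 0.0896]
tool_rot: [-0.0, 0.993, 0.114, -0.001]
contact_force: [0.5, 0.9, 0.4]
gripper_width: -0.001
grasp_force: 0.0
```

Emit:
apply_moves(
  targets=[
    {"translation": [0.02,0,0.03],"twist": 0,"hand": 0},
    {"translation": [0,0,0.03],"twist": 0,"hand": 0},
    {"translation": [0,0,0],"twist": 0,"hand": 0},
  ],
)

```text
time: 4.9
tool_pos: [0.6423, 0.0029, 0.0837]
tool_rot: [-0.0, 0.993, 0.114, -0.001]
contact_force: [0.6, 0.3, 0.2]
gripper_width: 0.003
grasp_force: 0.0
```

```bash
python3 - <<'E'
from h import *
a=grab_frame('side');w=grab_frame('wrist')
cv2.imwrite('pics/p2.png',np.hstack([cv2.resize(a[160:230,300:380],(400,350)),cv2.resize(w[190:350,220:420],(400,320))[:].copy() if 0 else cv2.resize(w[200:375,220:420],(400,350))])[:,:,::-1])
for r in recognise('side','tray_front')[:1]:print(r)
E
```

```text
{'point': [0.5781, 0.0546, 0.0393], 'score': 0.65}
```

View pics/p2.png

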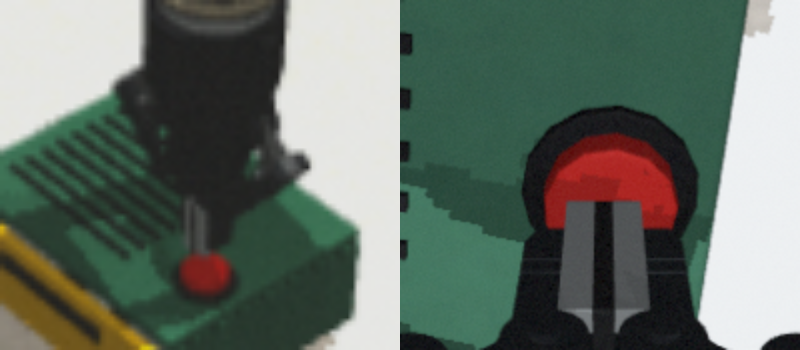

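Emit:
apply_moves(
  targets=[
    {"translation": [0,0,0.03],"twist": 0,"hand": 0},
    {"translation": [0,0,0.03],"twist": 0,"hand": 0},
    {"translation": [0,0,0],"twist": 0,"hand": 0},
  ],
)

```text
time: 5.35
tool_pos: [0.6422, 0.0029, 0.0777]
tool_rot: [-0.0, 0.993, 0.114, -0.001]
contact_force: [0.0, -0.2, 0.3]
gripper_width: 0.001
grasp_force: 0.0
```

Emit:
apply_moves(
  targets=[
    {"translation": [0,0,0.03],"twist": 0,"hand": 0},
    {"translation": [0,0,0.03],"twist": 0,"hand": 0},
    {"translation": [0,0,0],"twist": 0,"hand": 0},
  ],
)

```text
time: 5.65
tool_pos: [0.6422, 0.0029, 0.0717]
tool_rot: [-0.0, 0.993, 0.114, -0.001]
contact_force: [1.0, 0.0, 0.4]
gripper_width: 0.003
grasp_force: 0.0
```

Emit:
apply_moves(
  targets=[
    {"translation": [0,0,0.03],"twist": 0,"hand": 0},
    {"translation": [0,0,0.03],"twist": 0,"hand": 0},
    {"translation": [0,0,0],"twist": 0,"hand": 0},
  ],
)

```text
time: 5.95
tool_pos: [0.6429, 0.0028, 0.0664]
tool_rot: [0.0, 0.993, 0.114, 0.0]
contact_force: [-0.1, -0.2, 1.3]
gripper_width: 0.0
grasp_force: 0.4
```

```bash
python3 - <<'E'
from h import *
a=grab_frame('side');w=grab_frame('wrist')
cv2.imwrite('pics/p3.png',np.hstack([cv2.resize(a[150:240,290:390],(400,360)),cv2.resize(w[200:380,220:420],(400,360))])[:,:,::-1])
for r in recognise('side','tray_front')[:1]:print(r)
k=get_calibration('wrist');s,M=tool();T=s['tool_pos'];print(T,s['contact_force'])
for x in(0,11):
  for d in(-15,0,22):print(x,d,proj(k,T+M@np.array([x,0,d])/1000))
E
```

```text
{'point': [0.5748, 0.0572, 0.0357], 'score': 0.72}
[0.64279424 0.00278943 0.06640086] [ 0.16011988 -0.67413552  1.16101572]
0 -15 [[320.38171849 326.47555415]]
0 0 [[320.4705934  307.50757392]]
0 22 [[320.57856138 284.52724766]]
11 -15 [[320.39323978 300.29852752]]
11 0 [[320.48361493 282.99824708]]
11 22 [[320.59272787 262.16284018]]
```

View pics/p3.png

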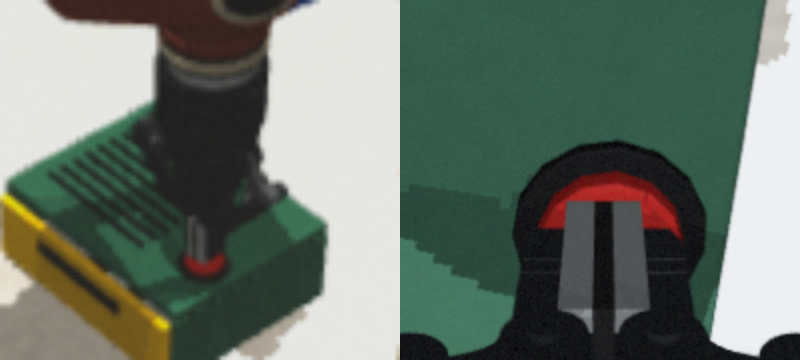

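The wrist edge (row 300) and first contact at TCP z 0.067 agree: the shut fingertips are really about 17 mm behind the reported TCP. I'll take that into account and press.

Emit:
apply_moves(
  targets=[
    {"translation": [0,0,0.03],"twist": 0,"hand": 0},
    {"translation": [0,0,0.03],"twist": 0,"hand": 0},
    {"translation": [0,0,0.01],"twist": 0,"hand": 0},
    {"translation": [0,0,0],"twist": 0,"hand": 0},
  ],
)

```text
time: 6.5
tool_pos: [0.6431, 0.0028, 0.0616]
tool_rot: [0.0, 0.993, 0.114, 0.0]
contact_force: [-4.8, -0.8, 12.9]
gripper_width: -0.001
grasp_force: 5.9
```

Emit:
apply_moves(
  targets=[
    {"translation": [0,0,-0.5],"twist": 0,"hand": 0},
    {"translation": [0,0,-0.5],"twist": 0,"hand": 0},
    {"translation": [0,0,-0.5],"twist": 0,"hand": 0},
    {"translation": [0,0,-0.3],"twist": 0,"hand": 0.9},
  ],
)

```text
time: 6.9
tool_pos: [0.6438, 0.0028, 0.244]
tool_rot: [0.001, 0.993, 0.114, 0.003]
contact_force: [0.3, 0.8, -0.0]
gripper_width: 0.155
grasp_force: 0.0
```

```bash
python3 - <<'E'
from h import *
grab_frame('side')
for r in recognise('side','tray_front')[:1]:print(r)
grab_frame('top')
for r in recognise('top','tray_front')[:1]:print(r)
E
```

```text
{'point': [0.509, 0.0529, 0.0323], 'score': 0.83}
{'point': [0.7492, -0.2872, 0.0037], 'score': 0.71}
```

Emit:
apply_moves(
  targets=[
    {"translation": [-0.36,0.45,0],"twist": 0,"hand": 0.9},
    {"translation": [-0.36,0.45,0],"twist": 0,"hand": 0.9},
    {"translation": [-0.36,0.45,0],"twist": 0,"hand": 0.9},
    {"translation": [-0.36,0.45,0],"twist": 0,"hand": 0.9},
    {"translation": [-0.36,0.45,0],"twist": 0,"hand": 0.9},
    {"translation": [-0.36,0.45,0],"twist": 0,"hand": 0.9},
    {"translation": [-0.36,0.45,0],"twist": 0,"hand": 0.9},
  ],
)

```text
time: 7.8
tool_pos: [0.4894, -0.3136, 0.2358]
tool_rot: [-0.002, 0.993, 0.114, -0.002]
contact_force: [0.7, -0.5, -1.1]
gripper_width: 0.903
grasp_force: 0.0
```

Emit:
apply_moves(
  targets=[
    {"translation": [0,0,0],"twist": 1,"hand": 0.9},
    {"translation": [0,0,0],"twist": 1,"hand": 0.9},
    {"translation": [0,0,0],"twist": 1,"hand": 0.9},
    {"translation": [0,0,0],"twist": 1,"hand": 0.9},
    {"translation": [0,0,0],"twist": 1,"hand": 0.9},
    {"translation": [0,0,0],"twist": 1,"hand": 0.9},
    {"translation": [0,0,0],"twist": 1,"hand": 0.9},
    {"translation": [0,0,0],"twist": 0,"hand": 0.9},
  ],
)

```text
time: 8.6
tool_pos: [0.4906, -0.3121, 0.2359]
tool_rot: [-0.001, 0.972, -0.233, -0.002]
contact_force: [-0.3, -0.3, -0.2]
gripper_width: 0.9
grasp_force: 0.0
```

```bash
python3 - <<'E'
from h import *
k=get_calibration('wrist');w=grab_frame('wrist');cv2.imwrite('pics/w1.png',w[:,:,::-1])
for q,z in(('dock',.012),('holder',.056)):
    for r in regions_of('wrist',q)[:2]:print(q,round(r['score'],2),*rect(k,r['pixels'],z))
for q in('holder','dock'):
  for r in recognise('wrist',q)[:2]:print(q,r)
print(state()['time'],state()['tool_pos'],delta([.466,-.367,.2],np.radians(62.9)))
grab_frame('top')
for r in recognise('top','tray_front')[:2]:print(r)
kt=get_calibration('top')
for r in regions_of('top','tray_front')[:1]:print(*rect(kt,r['pixels'],.061))
E
```

```text
dock 0.68 [ 469.  -367.2] [ 71.1 110.4] 61.9 [389. 177.]
dock 0.65 [ 452.7 -365.3] [36.7 72.3] 65.1 [393. 194.]
holder 0.93 [ 465.5 -362.8] [32.2 62.7] 63.4 [393. 195.]
holder 0.75 [ 460.1 -487.1] [33.2 48.4] 71.9 [539. 137.]
holder {'point': [0.463, -0.365, 0.0579], 'score': 0.78}
holder {'point': [0.4458, -0.4952, 0.0317], 'score': 0.78}
dock {'point': [0.486, -0.371, 0.0079], 'score': 0.73}
8.85 [ 0.49142814 -0.31271385  0.23850557] [[0.02, 0.599, 0.385], 'twist', np.float64(0.03), 'tool y ang', np.float64(-116.9)]
{'point': [0.5191, 0.0567, 0.0064], 'score': 0.79}
{'point': [0.7259, -0.14, 0.0889], 'score': 0.7}
[520.8  55.4] [130.6 182.7] 7.6 [284. 256.]
```

View pics/w1.png

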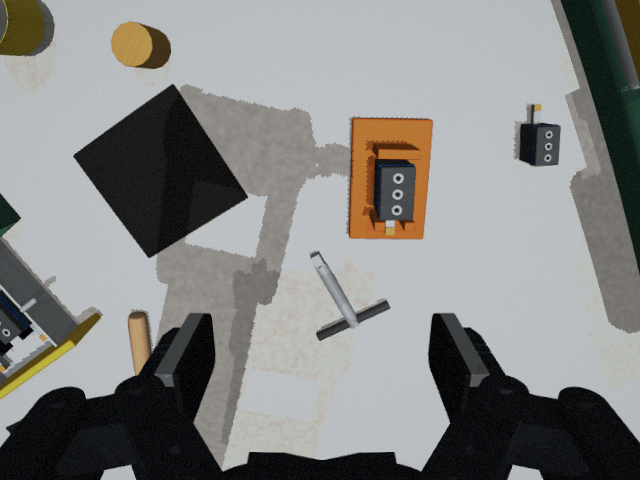

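The wrist view shows the dock centred at (390,178) and the holder's top screws at (398,178), (397,195) and (396,210), with the bit pointing down at (390,228). The smaller look-alike is at (540,140). The tray is fully out at lower left, and the chuck key at (345,300) is clear.

```bash
python3 - <<'E'
from h import *
from scipy.optimize import least_squares
kw=get_calibration('wrist');kt=get_calibration('top')
a,b=np.array([397,195.]),np.array([465.2,276.4])
r=least_squares(lambda P:np.r_[proj(kw,P)[0]-a,proj(kt,P)[0]-b],[.466,-.367,.05]);print(r.x,r.fun)
print(onz(kw,[[398,178],[397,195],[396,210],[352,118],[432,120],[424,239],[349,237]],.056)[:3],onz(kw,[[351,118],[432,120],[424,239],[349,237]],.012).mean(0))
print(delta([.468,-.366,.1],np.radians(62.4)))
E
```

```text
[ 0.46709741 -0.36814734  0.05561596] [ 0.23532939  0.09811284 -0.49095757 -0.51054023]
[[ 0.47976516 -0.3743648 ]
 [ 0.46737043 -0.36798889]
 [ 0.45622692 -0.36216579]] [ 0.46974456 -0.36933437]
[[0.03, 0.58, 1.393], 'twist', np.float64(0.11), 'tool y ang', np.float64(-117.0)]
```

Emit:
apply_moves(
  targets=[
    {"translation": [0.03,0.3,0],"twist": 0.05,"hand": 0.7},
    {"translation": [0,0.3,0],"twist": 0,"hand": 0.7},
    {"translation": [0,0,0.45],"twist": 0,"hand": 0.7},
    {"translation": [0,0,0.45],"twist": 0,"hand": 0.7},
    {"translation": [0,0,0.4],"twist": 0,"hand": 0.7},
    {"translation": [0,0,0.3],"twist": 0,"hand": 0.7},
    {"translation": [0,0,0],"twist": 0,"hand": 0.7},
  ],
)

```text
time: 9.7
tool_pos: [0.4639, -0.3647, 0.0737]
tool_rot: [-0.003, 0.972, -0.236, -0.005]
contact_force: [0.4, 0.8, 0.2]
gripper_width: 0.699
grasp_force: 0.0
```

```bash
python3 - <<'E'
from h import *
print(state()['contact_force'],state()['tool_pos'],delta([.4675,-.368,.005],np.radians(62.6)))
E
```

```text
[0.44267698 0.79849028 0.18387023] [ 0.46393077 -0.36473244  0.07367953] [[0.054, 0.015, 0.686], 'twist', np.float64(0.02), 'tool y ang', np.float64(-117.3)]
```

Emit:
apply_moves(
  targets=[
    {"translation": [0.05,0.015,0.1],"twist": 0,"hand": 0.7},
    {"translation": [0,0,0.2],"twist": 0,"hand": 0.7},
    {"translation": [0,0,0.2],"twist": 0,"hand": 0.7},
    {"translation": [0,0,0.1],"twist": 0,"hand": 0.7},
    {"translation": [0,0,0.07],"twist": 0,"hand": 0.7},
    {"translation": [0,0,0],"twist": 0,"hand": 0.7},
  ],
)

```text
time: 10.3
tool_pos: [0.471, -0.3716, 0.0127]
tool_rot: [0.0, 0.972, -0.236, 0.0]
contact_force: [0.8, 0.5, -0.5]
gripper_width: 0.703
grasp_force: 0.0
```

Emit:
apply_moves(
  targets=[
    {"translation": [-0.04,0,0.05],"twist": 0,"hand": 0.7},
    {"translation": [0,0,0.05],"twist": 0,"hand": 0.7},
    {"translation": [0,0,0],"twist": 0,"hand": 0.7},
    {"translation": [0,0,0],"twist": 0,"hand": 0},
    {"translation": [0,0,0],"twist": 0,"hand": 0},
    {"translation": [0,0,0],"twist": 0,"hand": 0},
    {"translation": [0,0,0],"twist": 0,"hand": 0},
    {"translation": [0,0,0],"twist": 0,"hand": 0},
  ],
)

```text
time: 11.1
tool_pos: [0.4677, -0.3696, 0.003]
tool_rot: [0.0, 0.972, -0.236, 0.001]
contact_force: [0.9, 2.3, 2.7]
gripper_width: 0.32
grasp_force: 60.0
```

Holder gripped: the opening 0.32 corresponds to 27 mm. I'll lift it, carry it to the mat and turn it to the caddy's yaw.

Emit:
apply_moves(
  targets=[
    {"translation": [0,0,-0.15],"twist": 0,"hand": 0},
    {"translation": [0,0,-0.3],"twist": 0,"hand": 0},
    {"translation": [0,0,-0.4],"twist": 0,"hand": 0},
    {"translation": [0.01,-0.43,-0.15],"twist": 0,"hand": 0},
    {"translation": [0,-0.43,0],"twist": 0,"hand": 0},
    {"translation": [0,-0.43,0],"twist": 0,"hand": 0},
    {"translation": [0,-0.43,0],"twist": 0,"hand": 0},
    {"translation": [0,-0.41,0],"twist": 0,"hand": 0},
  ],
)

```text
time: 11.9
tool_pos: [0.5652, -0.1789, 0.102]
tool_rot: [0.0, 0.972, -0.236, -0.001]
contact_force: [0.9, 0.0, -4.5]
gripper_width: 0.32
grasp_force: 61.9
```

Emit:
apply_moves(
  targets=[
    {"translation": [0,0,0],"twist": -0.9,"hand": 0},
    {"translation": [0,0,0],"twist": -0.9,"hand": 0},
    {"translation": [0,0,0],"twist": -0.9,"hand": 0},
    {"translation": [0,0,0],"twist": -0.9,"hand": 0},
    {"translation": [0,0,0],"twist": -0.9,"hand": 0},
    {"translation": [0,0,0],"twist": -0.8,"hand": 0},
    {"translation": [0,0,0],"twist": -0.8,"hand": 0},
    {"translation": [0,0,0],"twist": 0,"hand": 0},
  ],
)

```text
time: 12.7
tool_pos: [0.5647, -0.1805, 0.1018]
tool_rot: [-0.0, 0.998, 0.067, -0.001]
contact_force: [0.9, 0.1, -3.9]
gripper_width: 0.322
grasp_force: 62.0
```

```bash
python3 - <<'E'
from h import *
s=state();print(s['gripper_width'],s['tool_pos'],s['joint_pos'],delta([.566,-.181,.0],np.radians(97.6)))
k=get_calibration('wrist');w=grab_frame('wrist')
for r in regions_of('wrist','tray_front')[:2]:print(r['score'],rect(k,r['pixels'],.061))
for r in recognise('wrist','tray_front')[:2]:print(r)
for r in recognise('wrist','holder')[:4]:print(r)
cv2.imwrite('pics/w2.png',w[:,:,::-1])
E
```

```text
0.3224347958731201 [ 0.56471403 -0.18050722  0.10178751] [-4.34614438e-01  7.60223793e-02  1.78724425e+00 -5.22092471e-04
  1.28028091e+00  1.00273864e+00] [[0.014, 0.007, 1.018], 'twist', np.float64(0.01), 'tool y ang', np.float64(-82.3)]
0.64 (array([530.7, -40.4]), array([ 62.9, 136.1]), 82.4, array([ 33., 282.]))
{'point': [0.5029, -0.0039, 0.0323], 'score': 0.63}
{'point': [0.5701, -0.1778, 0.1557], 'score': 0.66}
```

View pics/w2.png

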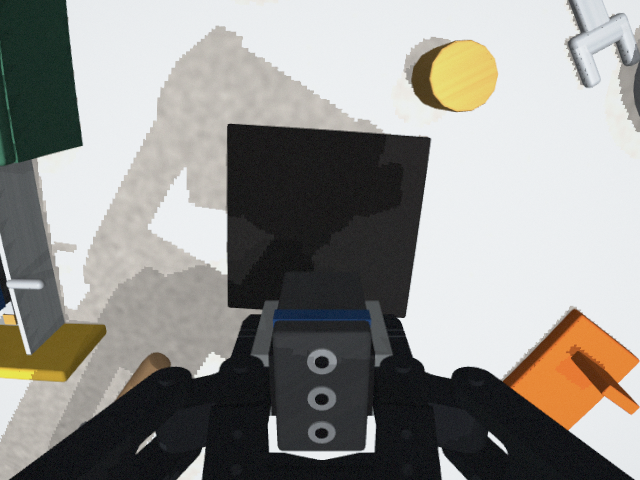

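The holder is in the fingers at (322,390) and the mat is at (325,220). Setting it down.

Emit:
apply_moves(
  targets=[
    {"translation": [0.01,0,0.3],"twist": 0,"hand": 0},
    {"translation": [0,0,0.35],"twist": 0,"hand": 0},
    {"translation": [0,0,0.25],"twist": 0,"hand": 0},
    {"translation": [0,0,0.1],"twist": 0,"hand": 0},
    {"translation": [0,0,0.04],"twist": 0,"hand": 0},
    {"translation": [0,0,0.02],"twist": 0,"hand": 0},
    {"translation": [0,0,0],"twist": 0,"hand": 0},
  ],
)

```text
time: 13.6
tool_pos: [0.5679, -0.1811, -0.002]
tool_rot: [0.001, 0.998, 0.067, 0.001]
contact_force: [-0.2, 0.4, -3.7]
gripper_width: 0.321
grasp_force: 61.8
```

Emit:
apply_moves(
  targets=[
    {"translation": [0,0,0.02],"twist": 0,"hand": 0},
    {"translation": [0,0,0.015],"twist": 0,"hand": 0},
    {"translation": [0,0,0],"twist": 0,"hand": 0},
  ],
)

```text
time: 13.9
tool_pos: [0.5677, -0.1809, -0.006]
tool_rot: [0.001, 0.998, 0.067, 0.001]
contact_force: [0.2, -0.7, -2.0]
gripper_width: 0.32
grasp_force: 62.1
```

Light contact (weight dropped from 3.7 to 2.0 N), so I'll release and rise.

Emit:
apply_moves(
  targets=[
    {"translation": [0,0,0.005],"twist": 0,"hand": 0.7},
    {"translation": [0,0,0],"twist": 0,"hand": 0.7},
    {"translation": [0,0,0],"twist": 0,"hand": 0.8},
    {"translation": [0,0,0],"twist": 0,"hand": 0.8},
    {"translation": [0,0,-0.3],"twist": 0,"hand": 0.95},
    {"translation": [0,0,-0.4],"twist": 0,"hand": 0.95},
    {"translation": [0,0,-0.4],"twist": 0,"hand": 0.95},
    {"translation": [0,0,-0.4],"twist": 0,"hand": 0.95},
  ],
)

```text
time: 14.7
tool_pos: [0.5664, -0.1804, 0.1439]
tool_rot: [-0.0, 0.998, 0.067, -0.0]
contact_force: [0.2, 0.2, -0.1]
gripper_width: 0.95
grasp_force: 0.0
```

Emit:
apply_moves(
  targets=[
    {"translation": [0,0,0],"twist": -1,"hand": 0.95},
    {"translation": [0,0,0],"twist": -1,"hand": 0.95},
    {"translation": [0,0,0],"twist": -1,"hand": 0.95},
    {"translation": [0,0,0],"twist": -1,"hand": 0.95},
    {"translation": [0,0,0],"twist": -1,"hand": 0.95},
    {"translation": [0,0,0],"twist": -1,"hand": 0.95},
    {"translation": [0,0,0],"twist": -1,"hand": 0.95},
    {"translation": [0,0,0],"twist": -1,"hand": 0.95},
  ],
)

```text
time: 15.5
tool_pos: [0.5666, -0.1805, 0.1424]
tool_rot: [-0.0, 0.892, 0.452, -0.0]
contact_force: [-0.4, 0.1, -0.1]
gripper_width: 0.951
grasp_force: 0.0
```

Emit:
apply_moves(
  targets=[
    {"translation": [0,0,0],"twist": -1,"hand": 0.95},
    {"translation": [0,0,0],"twist": -1,"hand": 0.95},
    {"translation": [0,0,0],"twist": -1,"hand": 0.95},
    {"translation": [0,0,0],"twist": -1,"hand": 0.95},
    {"translation": [0,0,0],"twist": -1,"hand": 0.95},
    {"translation": [0,0,0],"twist": -1,"hand": 0.95},
    {"translation": [0,0,0],"twist": -1,"hand": 0.95},
    {"translation": [0,0,0],"twist": -0.7,"hand": 0.95},
  ],
)

```text
time: 16.3
tool_pos: [0.5666, -0.1805, 0.1424]
tool_rot: [-0.0, 0.657, 0.754, -0.0]
contact_force: [-0.5, -0.5, -0.7]
gripper_width: 0.952
grasp_force: 0.0
```

```bash
python3 - <<'E'
from h import *
k=get_calibration('wrist');w=grab_frame('wrist')
s=state();print(s['time'],s['tool_pos'],s['joint_pos'][5],delta([.568,-.181,.1],np.radians(7.6)))
for r in regions_of('wrist','holder')[:4]:print(r['score'],rect(k,r['pixels'],.047))
for r in recognise('wrist','holder')[:4]:print(r)
grab_frame('top')
for r in regions_of('top','holder')[:4]:print(r['score'],rect(get_calibration('top'),r['pixels'],.047))
cv2.imwrite('pics/w3.png',w[:,:,::-1])
E
```

```text
16.35 [ 0.56665709 -0.18050629  0.14242865] -0.5711147470375108 [[-0.007, 0.013, 0.424], 'twist', np.float64(0.05), 'tool y ang', np.float64(7.9)]
0.63 (array([ 557.1, -177.4]), array([61.5, 37.1]), 7.9, array([307., 223.]))
{'point': [0.5575, -0.1807, 0.0502], 'score': 0.57}
0.47 (array([ 443.9, -487.9]), array([34.1, 44.8]), 70.4, array([514., 287.]))
```

View pics/w3.png

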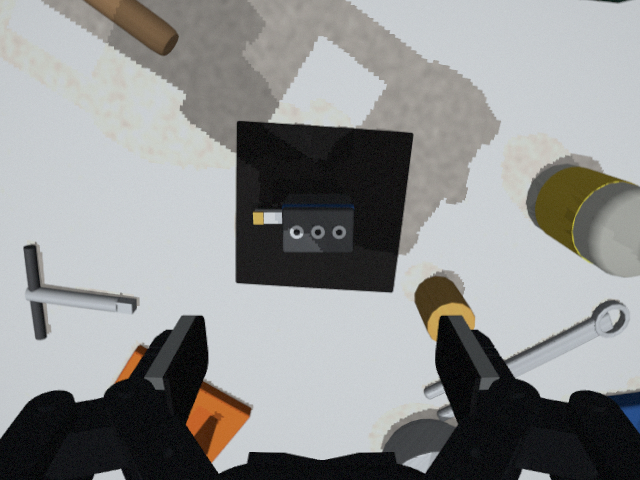

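The holder stands upright on the mat with screws at (297,232), (318,231) and (339,232) and the bit at (265,217), still along the caddy's axis.

```bash
python3 - <<'E'
from h import *
k=get_calibration('wrist')
w=onz(k,[[297,232],[318,231.5],[339,232]],.047);print(w,np.degrees(np.arctan2(*(w[2]-w[0])[::-1])))
c=w.mean(0);print(delta([*c,.05],np.radians(7.6)))
print(onz(get_calibration('top'),[[405,194]],.045))
E
```

```text
[[ 0.55409851 -0.18323591]
 [ 0.56686603 -0.18120417]
 [ 0.57971499 -0.17981369]] 7.609346705876541
[[-0.009, 0.001, 0.924], 'twist', np.float64(-0.01), 'tool y ang', np.float64(7.6)]
[[ 0.65938021 -0.23145198]]
```

Emit:
apply_moves(
  targets=[
    {"translation": [-0.01,0,0.3],"twist": 0,"hand": 0.95},
    {"translation": [0,0,0.3],"twist": 0,"hand": 0.95},
    {"translation": [0,0,0.3],"twist": 0,"hand": 0.9},
    {"translation": [0,0,0.25],"twist": 0,"hand": 0.9},
    {"translation": [0,0,0.15],"twist": 0,"hand": 0.9},
    {"translation": [0,0,0.09],"twist": 0,"hand": 0.9},
    {"translation": [0,0,0],"twist": 0,"hand": 0.9},
  ],
)

```text
time: 17.25
tool_pos: [0.5663, -0.1813, 0.0025]
tool_rot: [-0.001, 0.659, 0.752, -0.0]
contact_force: [-0.0, 0.7, -0.2]
gripper_width: 0.906
grasp_force: 0.0
```

```bash
python3 - <<'E'
from h import *
print(delta([.5668,-.1813,.002],np.radians(7.6)),state()['contact_force'])
E
```

```text
[[-0.001, 0.005, 0.005], 'twist', np.float64(0.0), 'tool y ang', np.float64(7.6)] [-0.04953918  0.67794902 -0.179726  ]
```

Emit:
apply_moves(
  targets=[
    {"translation": [0,0,0],"twist": 0,"hand": 0},
    {"translation": [0,0,0],"twist": 0,"hand": 0},
    {"translation": [0,0,0],"twist": 0,"hand": 0},
    {"translation": [0,0,0],"twist": 0,"hand": 0},
    {"translation": [0,0,0],"twist": 0,"hand": 0},
  ],
)

```text
time: 17.75
tool_pos: [0.5679, -0.1823, 0.0054]
tool_rot: [0.001, 0.659, 0.753, 0.0]
contact_force: [-2.2, -1.7, 5.6]
gripper_width: 0.505
grasp_force: 64.1
```

Emit:
apply_moves(
  targets=[
    {"translation": [0,0,-0.15],"twist": 0,"hand": 0},
    {"translation": [0,0,-0.3],"twist": 0,"hand": 0},
    {"translation": [0,0,-0.4],"twist": 0,"hand": 0},
    {"translation": [0,0,-0.4],"twist": 0,"hand": 0},
    {"translation": [0,0,0],"twist": 0,"hand": 0},
  ],
)

```text
time: 18.25
tool_pos: [0.571, -0.1831, 0.1364]
tool_rot: [0.006, 0.658, 0.753, 0.002]
contact_force: [1.4, -0.8, -2.9]
gripper_width: 0.502
grasp_force: 63.2
```

```bash
python3 - <<'E'
from h import *
s=state();print(s['time'],s['tool_pos'],s['gripper_width'],s['grasp_force'],s['contact_force'])
a=grab_frame('top');w=grab_frame('wrist')
k=get_calibration('top')
for r in regions_of('top','tray_front')[:2]:print(r['score'],rect(k,r['pixels'],.061))
for r in regions_of('top','caddy')[:1]:print(r['score'],rect(k,r['pixels'],.072))
for r in recognise('top','release_top')[:1]:print(r)
cv2.imwrite('pics/w4.png',np.hstack([cv2.resize(a[150:290,220:340],(514,600)),cv2.resize(w,None,fx=.44,fy=.44)[:211].repeat(1,0) if 0 else cv2.copyMakeBorder(cv2.resize(w,(280,210)),0,390,0,0,0)])[:,:,::-1])
E
```

```text
18.25 [ 0.57098589 -0.18314961  0.13637302] 0.501915264770541 63.24631333351135 [ 1.36886663 -0.78049674 -2.88442421]
0.92 (array([520.4,  56.4]), array([133.6, 180.1]), 7.3, array([284., 256.]))
0.59 (array([ 738.4, -268.3]), array([165.1,  34.2]), 38.5, array([424., 161.]))
0.72 (array([594.5,  66.2]), array([277.7, 189.6]), 7.0, array([279., 223.]))
{'point': [0.6433, 0.003, 0.083], 'score': 0.41}
```

View pics/w4.png

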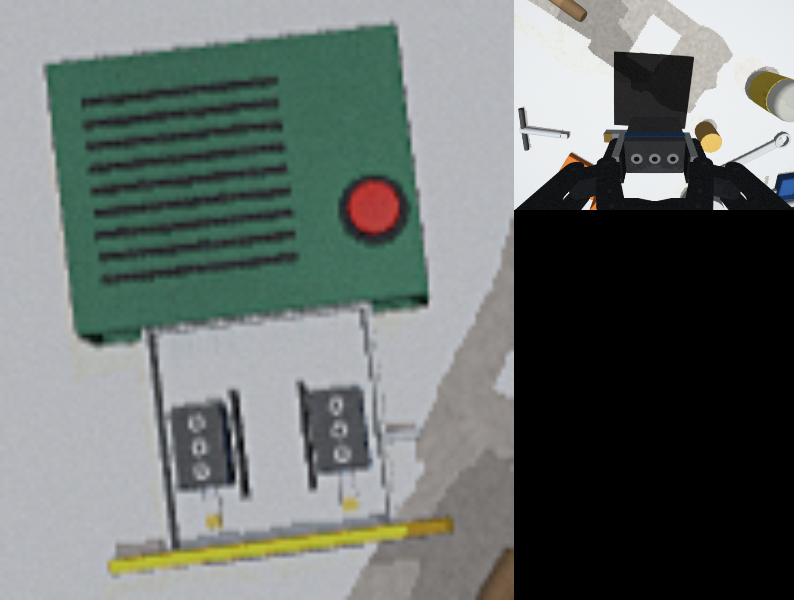

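The tray is out. The neighbours' middle screws are at crop (200,447) and (340,429), and the empty bay is between them. The holder is held squarely by its ends.

```bash
python3 - <<'E'
from h import *
k=get_calibration('top')
f=lambda u,v:[220+(u+.5)/4.283-.5,150+(v+.5)/4.286-.5]
w=onz(k,[f(200,447),f(340,429)],.056);print(w,np.linalg.norm(w[0]-w[1]),np.degrees(np.arctan2(*(w[0]-w[1])[::-1]))-90)
b=w.mean(0);print(b)
c=np.array([.6425,.001]);y=np.radians(7.5);Rm=np.array([[np.cos(y),-np.sin(y)],[np.sin(y),np.cos(y)]])
o=c-Rm@[-.030,-.071];print('caddy',o,'bay from caddy',o+Rm@[-.144,0])
s,M=tool();print(M[:,2],s['tool_pos'],s['joint_pos'])
kw=get_calibration('wrist');P=onz(kw,[[(655-514)/280*640,158/210*480]],s['tool_pos'][2]-.0024+.044);print('held screw',P,M.T[:2,:2]@(P[0]-s['tool_pos'][:2]))
print(delta([*b,s['tool_pos'][2]],np.radians(7.5)))
E
```

```text
[[0.51441642 0.09305845]
 [0.52475255 0.01775968]] 0.07600487449219523 7.816049685116141
[0.51958448 0.05540907]
caddy [0.66297599 0.07530837] bay from caddy [0.52020793 0.0565126 ]
[-0.00490396  0.0024091  -0.99998507] [ 0.56488255 -0.18055356  0.12519387] [-4.34874494e-01  5.43698438e-02  1.76830264e+00  1.22547204e-04
  1.32438265e+00 -5.67885831e-01]
held screw [[ 0.56735035 -0.17929859]] [0.00091669 0.00261238]
[[2.399, -0.136, 0.008], 'twist', np.float64(0.02), 'tool y ang', np.float64(7.6)]
```

Emit:
apply_moves(
  targets=[
    {"translation": [0.4,-0.02,0],"twist": 0,"hand": 0},
    {"translation": [0.4,-0.02,0],"twist": 0,"hand": 0},
    {"translation": [0.4,-0.02,0],"twist": 0,"hand": 0},
    {"translation": [0.4,-0.02,0],"twist": 0,"hand": 0},
    {"translation": [0.4,-0.02,0],"twist": 0,"hand": 0},
    {"translation": [0.39,-0.03,0.1],"twist": 0,"hand": 0},
    {"translation": [0,0,0.2],"twist": 0,"hand": 0},
    {"translation": [0,0,0],"twist": 0,"hand": 0},
  ],
)

```text
time: 19.3
tool_pos: [0.5179, 0.0548, 0.0931]
tool_rot: [-0.004, 0.658, 0.753, -0.003]
contact_force: [-1.2, -0.0, -5.1]
gripper_width: 0.508
grasp_force: 62.8
```

```bash
python3 - <<'E'
from h import *
s,M=tool();print(s['time'],s['tool_pos'],M[:,2],s['contact_force'],delta([.520,.056,.0144],np.radians(7.6)))
w=grab_frame('wrist');cv2.imwrite('pics/w5.png',w[:,:,::-1])
E
```

```text
19.3 [0.51792847 0.05484967 0.09308419] [-1.01683113e-02  1.64063287e-04 -9.99948288e-01] [-1.20746075 -0.04173934 -5.10854733] [[0.007, 0.03, 0.787], 'twist', np.float64(0.03), 'tool y ang', np.float64(7.8)]
```

View pics/w5.png

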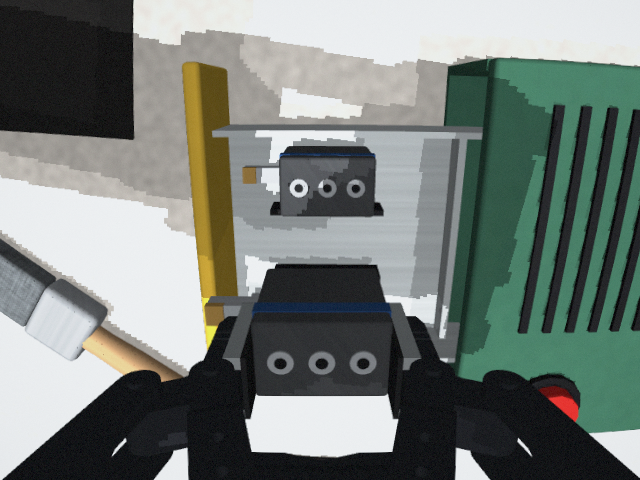

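The held holder's middle screw is at (322,363), the +y neighbour's at (327,188), and the empty bay lies beneath the held holder.

```bash
python3 - <<'E'
from h import *
s,M=tool();k=get_calibration('wrist')
n=onz(k,[[298.5,188],[327,188],[355.5,188]],.056);h=onz(k,[[280,363],[322,363.5],[363,363.5]],s['tool_pos'][2]+.0416)
for q in(n,h):print(q.mean(0),np.degrees(np.arctan2(*(q[2]-q[0])[::-1])),np.linalg.norm(q[2]-q[0]))
t=np.radians(97.6);bay=n.mean(0)-.038*np.array([np.cos(t),np.sin(t)]);print('bay',bay)
d=bay-h.mean(0);print('needed shift tool',M[:2,:2].T@d*10)
E
```

```text
[0.51851624 0.09333942] 7.842544877458735 0.026364884939069952
[0.52182584 0.0545281 ] 7.60908972765391 0.0263451143810332
bay [0.52354198 0.05567323]
needed shift tool [0.00905774 0.01853614]
```

Emit:
apply_moves(
  targets=[
    {"translation": [0.01,0.02,0.1],"twist": 0,"hand": 0},
    {"translation": [0,0,0.15],"twist": 0,"hand": 0},
    {"translation": [0,0,0.15],"twist": 0,"hand": 0},
    {"translation": [0,0,0.1],"twist": 0,"hand": 0},
    {"translation": [0,0,0],"twist": 0,"hand": 0},
  ],
)

```text
time: 19.85
tool_pos: [0.522, 0.0547, 0.0456]
tool_rot: [-0.002, 0.659, 0.752, -0.002]
contact_force: [-0.4, -0.3, -4.8]
gripper_width: 0.502
grasp_force: 62.9
```

```bash
python3 - <<'E'
from h import *
s,M=tool();print(s['contact_force'],M[:,2],s['tool_pos']);k=get_calibration('wrist')
w=grab_frame('wrist')
cv2.imwrite('pics/w6.png',w[60:460,150:490][:,:,::-1])
E
```

```text
[-0.39894942 -0.25164669 -4.79465284] [-5.17665216e-03  2.15764649e-04 -9.99986578e-01] [0.52204077 0.05469143 0.04556472]
```

View pics/w6.png

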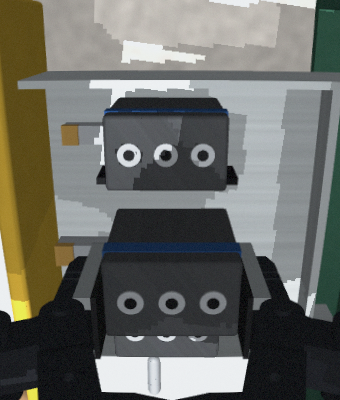

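That makes 12 views, which is over the limit of 10. I'll work from numbers only from here.

```bash
python3 - <<'E'
from h import *
s,M=tool();k=get_calibration('wrist')
n=onz(k,[[278,215],[315,215],[353,215]],.056).mean(0);h=onz(k,[[280,363],[321.5,363.2],[363,363.2]],s['tool_pos'][2]+.0416).mean(0)
t=np.radians(97.6);bay=n-.038*np.array([np.cos(t),np.sin(t)])
print(n,h,bay,M[:2,:2].T@(bay-h)*10)
E
```

```text
[0.51774542 0.09408645] [0.52526733 0.05528265] [0.52277116 0.05642026] [ 0.01457437 -0.02323974]
```

Emit:
apply_moves(
  targets=[
    {"translation": [0.012,-0.02,0.04],"twist": 0,"hand": 0},
    {"translation": [0,0,0.07],"twist": 0,"hand": 0},
    {"translation": [0,0,0.07],"twist": 0,"hand": 0},
    {"translation": [0,0,0.06],"twist": 0,"hand": 0},
    {"translation": [0,0,0.03],"twist": 0,"hand": 0},
    {"translation": [0,0,0],"twist": 0,"hand": 0},
  ],
)

```text
time: 20.5
tool_pos: [0.5214, 0.0559, 0.0206]
tool_rot: [-0.001, 0.659, 0.753, -0.0]
contact_force: [0.6, 0.2, -4.2]
gripper_width: 0.5
grasp_force: 63.0
```

Inside the ribs with no contact. Lowering on.

Emit:
apply_moves(
  targets=[
    {"translation": [0,0,0.03],"twist": 0,"hand": 0},
    {"translation": [0,0,0.02],"twist": 0,"hand": 0},
    {"translation": [0,0,0],"twist": 0,"hand": 0},
  ],
)

```text
time: 20.8
tool_pos: [0.5218, 0.0559, 0.0162]
tool_rot: [-0.0, 0.659, 0.753, -0.0]
contact_force: [0.1, -0.4, -4.1]
gripper_width: 0.5
grasp_force: 63.0
```

Emit:
apply_moves(
  targets=[
    {"translation": [0,0,0.02],"twist": 0,"hand": 0},
    {"translation": [0,0,0.015],"twist": 0,"hand": 0},
    {"translation": [0,0,0],"twist": 0,"hand": 0},
  ],
)

```text
time: 21.1
tool_pos: [0.523, 0.0559, 0.0144]
tool_rot: [0.001, 0.659, 0.753, 0.001]
contact_force: [-1.4, 0.2, 4.0]
gripper_width: 0.507
grasp_force: 63.9
```

Emit:
apply_moves(
  targets=[
    {"translation": [0,0,0],"twist": 0,"hand": 0.62},
    {"translation": [0,0,0],"twist": 0,"hand": 0.62},
    {"translation": [0,0,0],"twist": 0,"hand": 0.62},
    {"translation": [0,0,-0.1],"twist": 0,"hand": 0.62},
    {"translation": [0,0,-0.3],"twist": 0,"hand": 0.62},
    {"translation": [0,0,-0.45],"twist": 0,"hand": 0.62},
    {"translation": [0,0,-0.45],"twist": 0,"hand": 0.62},
    {"translation": [0,0,0],"twist": 0,"hand": 0.62},
  ],
)

```text
time: 21.9
tool_pos: [0.5271, 0.0557, 0.1521]
tool_rot: [0.006, 0.658, 0.753, 0.005]
contact_force: [1.2, 0.6, 0.8]
gripper_width: 0.622
grasp_force: 0.0
```

```bash
python3 - <<'E'
from h import *
s,M=tool();print(s['time'],s['tool_pos'],s['contact_force'])
k=get_calibration('wrist');grab_frame('wrist')
for r in regions_of('wrist','holder')[:4]:print(round(r['score'],2),rect(k,r['pixels'],.056))
for r in recognise('wrist','holder')[:4]:print(r)
for r in recognise('wrist','tray_front')[:1]:print(r)
grab_frame('side')
for r in recognise('side','holder')[:5]:print(r)
E
```

```text
21.9 [0.52709312 0.05570911 0.15212916] [1.17218313 0.59825885 0.80315438]
0.91 (array([515.3,  60.7]), array([61.5, 37. ]), 7.5, array([302., 218.]))
{'point': [0.5176, 0.0597, 0.0608], 'score': 0.88}
{'point': [0.5186, 0.0682, 0.0281], 'score': 0.83}
{'point': [0.5079, 0.0517, 0.0518], 'score': 0.76}
```

The holder is seated: its yaw is 7.5° and its position fits the bay. Next I go in front of the tray, turn and shut the hand.

Emit:
apply_moves(
  targets=[
    {"translation": [0,-0.41,0],"twist": 0,"hand": 0},
    {"translation": [0,-0.41,0],"twist": 0,"hand": 0},
    {"translation": [0.01,-0.41,0],"twist": 0,"hand": 0},
    {"translation": [0,0,0],"twist": 1,"hand": 0},
    {"translation": [0,0,0],"twist": 1,"hand": 0},
    {"translation": [0,0,0],"twist": 1,"hand": 0},
    {"translation": [0,0,0],"twist": 1,"hand": 0},
    {"translation": [0,0,0],"twist": 1,"hand": 0},
  ],
)

```text
time: 23.0
tool_pos: [0.3989, 0.0406, 0.1414]
tool_rot: [-0.001, 0.825, 0.564, -0.001]
contact_force: [0.1, 0.2, 0.1]
gripper_width: 0.0
grasp_force: 0.0
```

Emit:
apply_moves(
  targets=[
    {"translation": [0,0,0],"twist": 1,"hand": 0},
    {"translation": [0,0,0],"twist": 1,"hand": 0},
    {"translation": [0,0,0],"twist": 1,"hand": 0},
    {"translation": [0,0,0],"twist": 1,"hand": 0},
    {"translation": [0,0,0],"twist": 1,"hand": 0},
    {"translation": [0,0,0],"twist": 1,"hand": 0},
    {"translation": [0,0,0],"twist": 1,"hand": 0},
    {"translation": [0,0,0],"twist": 1,"hand": 0},
  ],
)

```text
time: 23.8
tool_pos: [0.399, 0.0406, 0.1413]
tool_rot: [-0.0, 0.98, 0.199, -0.001]
contact_force: [0.4, 0.2, 0.0]
gripper_width: -0.003
grasp_force: 0.0
```

Emit:
apply_moves(
  targets=[
    {"translation": [0,0,0],"twist": 1,"hand": 0},
    {"translation": [0,0,0],"twist": 1,"hand": 0},
    {"translation": [0,0,0],"twist": 0.7,"hand": 0},
    {"translation": [0,0,0],"twist": 0,"hand": 0},
  ],
)

```text
time: 24.2
tool_pos: [0.399, 0.0406, 0.1415]
tool_rot: [-0.0, 0.998, 0.067, -0.001]
contact_force: [-0.2, -1.1, -0.2]
gripper_width: -0.002
grasp_force: 0.0
```

```bash
python3 - <<'E'
from h import *
s,M=tool();print(s['time'],s['tool_pos'],s['joint_pos'],delta([.404,.040,.004],np.radians(97.6)))
grab_frame('top');k=get_calibration('top')
for r in regions_of('top','holder')[:6]:print(round(r['score'],2),rect(k,r['pixels'],.056))
for r in recognise('top','holder')[:6]:print(round(r['score'],2),np.round(r['point'],3))
for r in regions_of('top','brush')[:2]:print('brush',round(r['score'],2),rect(k,r['pixels'],.02))
for r in regions_of('top','tray_front')[:2]:print('front',round(r['score'],2),rect(k,r['pixels'],.061))
E
```

```text
24.2 [0.39904459 0.04056157 0.14148305] [-8.47340802e-02 -4.74924688e-01  2.18903500e+00 -4.03039329e-05
  1.43026733e+00  1.35211035e+00] [[0.052, 0.013, 1.375], 'twist', np.float64(0.01), 'tool y ang', np.float64(-82.3)]
0.62 (array([ 440.4, -484.7]), array([37.4, 46.7]), 44.4, array([514., 287.]))
0.51 (array([511.5,  54.2]), array([64.3, 30.3]), 7.8, array([283., 254.]))
0.68 [ 0.443 -0.499  0.029]
0.65 [0.52  0.054 0.053]
brush 0.4 (array([411.1, 341.4]), array([51. , 18.4]), 80.8, array([162., 298.]))
front 0.74 (array([520.6,  57.3]), array([130.1, 175.3]), 8.3, array([284., 255.]))
```

Emit:
apply_moves(
  targets=[
    {"translation": [0,0.01,0.35],"twist": 0,"hand": 0},
    {"translation": [0,0,0.35],"twist": 0,"hand": 0},
    {"translation": [0,0,0.35],"twist": 0,"hand": 0},
    {"translation": [0,0,0.2],"twist": 0,"hand": 0},
    {"translation": [0,0,0.12],"twist": 0,"hand": 0},
    {"translation": [0,0,0],"twist": 0,"hand": 0},
  ],
)

```text
time: 25.05
tool_pos: [0.3986, 0.0396, 0.0044]
tool_rot: [-0.0, 0.998, 0.067, -0.002]
contact_force: [-0.1, 0.4, -0.5]
gripper_width: 0.001
grasp_force: 0.0
```

Emit:
apply_moves(
  targets=[
    {"translation": [0.2,0,0],"twist": 0,"hand": 0},
    {"translation": [0.15,0,0],"twist": 0,"hand": 0},
    {"translation": [0.05,0,0],"twist": 0,"hand": 0},
    {"translation": [0.05,0,0],"twist": 0,"hand": 0},
    {"translation": [0.05,0,0],"twist": 0,"hand": 0},
    {"translation": [0.08,0,0],"twist": 0,"hand": 0},
    {"translation": [0.08,0,0],"twist": 0,"hand": 0},
  ],
)

```text
time: 25.75
tool_pos: [0.4649, 0.0484, 0.0055]
tool_rot: [-0.0, 0.998, 0.067, -0.001]
contact_force: [-4.6, -0.5, 2.4]
gripper_width: -0.001
grasp_force: 0.0
```

Emit:
apply_moves(
  targets=[
    {"translation": [0.1,0,0],"twist": 0,"hand": 0},
    {"translation": [0.1,0,0],"twist": 0,"hand": 0},
    {"translation": [0.1,0,0],"twist": 0,"hand": 0},
    {"translation": [0.1,0,0],"twist": 0,"hand": 0},
    {"translation": [0.1,0,0],"twist": 0,"hand": 0},
    {"translation": [0.1,0,0],"twist": 0,"hand": 0},
    {"translation": [0.1,0,0],"twist": 0,"hand": 0},
    {"translation": [0.08,0,0],"twist": 0,"hand": 0},
  ],
)

```text
time: 26.55
tool_pos: [0.5425, 0.0586, 0.0054]
tool_rot: [0.0, 0.998, 0.067, -0.001]
contact_force: [-6.7, -2.0, 2.9]
gripper_width: -0.003
grasp_force: 0.0
```

```bash
python3 - <<'E'
from h import *
s,M=tool();p=np.array(s['tool_pos'][:2])-[.6635,.075];print(p@[.991,.132],p@[-.132,.991],M[:,2],s['contact_force'])
grab_frame('side')
for q in('tray_front','holder'):
  for r in recognise('side',q)[:3]:print(q,r)
E
```

```text
-0.12208590460357807 -0.00023662757430643888 [-2.65928750e-03 -4.51052287e-04 -9.99996362e-01] [-6.71913577 -2.01142034  2.9441603 ]
tray_front {'point': [0.561, 0.0147, 0.0329], 'score': 0.87}
holder {'point': [0.6496, 0.0253, 0.0756], 'score': 0.75}
```

Emit:
apply_moves(
  targets=[
    {"translation": [0.05,0,0],"twist": 0,"hand": 0},
    {"translation": [0.05,0,0],"twist": 0,"hand": 0},
    {"translation": [0.05,0,0],"twist": 0,"hand": 0},
    {"translation": [0.03,0,0],"twist": 0,"hand": 0},
    {"translation": [0,0,0],"twist": 0,"hand": 0},
  ],
)

```text
time: 27.2
tool_pos: [0.559, 0.061, 0.005]
tool_rot: [-0.0, 0.998, 0.067, -0.002]
contact_force: [-5.7, -0.9, 1.3]
gripper_width: -0.0
grasp_force: 0.0
```

Emit:
apply_moves(
  targets=[
    {"translation": [0.04,0,0],"twist": 0,"hand": 0},
    {"translation": [0.04,0,0],"twist": 0,"hand": 0},
    {"translation": [0,0,0],"twist": 0,"hand": 0},
  ],
)

```text
time: 27.5
tool_pos: [0.5675, 0.0622, 0.005]
tool_rot: [-0.0, 0.998, 0.067, -0.001]
contact_force: [-5.4, -0.6, -0.9]
gripper_width: -0.002
grasp_force: 0.0
```

Emit:
apply_moves(
  targets=[
    {"translation": [0.03,0,0],"twist": 0,"hand": 0},
    {"translation": [0.03,0,0],"twist": 0,"hand": 0},
    {"translation": [0,0,0],"twist": 0,"hand": 0},
  ],
)

```text
time: 27.8
tool_pos: [0.5699, 0.0625, 0.005]
tool_rot: [0.0, 0.998, 0.067, -0.006]
contact_force: [-18.6, -3.0, 10.9]
gripper_width: -0.0
grasp_force: 0.0
```

Emit:
apply_moves(
  targets=[
    {"translation": [0.01,0,0],"twist": 0,"hand": 0},
    {"translation": [0,0,0],"twist": 0,"hand": 0},
  ],
)

```text
time: 28.0
tool_pos: [0.5698, 0.0626, 0.0047]
tool_rot: [0.0, 0.998, 0.067, -0.007]
contact_force: [-20.7, -3.3, 11.7]
gripper_width: 0.001
grasp_force: 0.0
```

Emit:
apply_moves(
  targets=[
    {"translation": [-0.05,0,0],"twist": 0,"hand": 0},
    {"translation": [-0.1,0,0],"twist": 0,"hand": 0},
    {"translation": [-0.3,0,0],"twist": 0,"hand": 0},
    {"translation": [-0.4,0,0],"twist": 0,"hand": 0},
    {"translation": [0,0,-0.4],"twist": 0,"hand": 0},
    {"translation": [0,0,-0.4],"twist": 0,"hand": 0},
    {"translation": [0,0,-0.4],"twist": 0,"hand": 0},
    {"translation": [0,0,-0.4],"twist": 0,"hand": 0},
  ],
)

```text
time: 28.8
tool_pos: [0.4916, 0.0519, 0.1682]
tool_rot: [0.0, 0.998, 0.067, 0.002]
contact_force: [1.4, -0.2, 0.5]
gripper_width: 0.001
grasp_force: 0.0
```

```bash
python3 - <<'E'
from h import *
s,M=tool();print(s['time'],s['tool_pos'],s['contact_force'])
for c in('side','top','wrist'):
  grab_frame(c);k=get_calibration(c)
  for q in('tray_front','release_top','holder'):
    for r in recognise(c,q)[:3]:print(c,q,round(r['score'],2),np.round(r['point'],3))
    if q!='holder':
      for r in regions_of(c,q)[:1]:print(c,q,round(r['score'],2),r['pixels'].sum(),rect(k,r['pixels'],.084 if q=='release_top' else .061))
E
```

```text
28.8 [0.49162139 0.05189375 0.16824676] [ 1.40517778 -0.21082829  0.45496132]
side tray_front 0.8 [0.581 0.057 0.038]
side tray_front 0.97 649 (array([568.6,  42.8]), array([ 46.2, 207.9]), 8.6, array([311., 221.]))
side release_top 0.42 [ 0.644 -0.005  0.085]
side release_top 0.44 47 (array([644.3,   1.5]), array([25.5, 19.8]), 55.6, array([340., 213.]))
top tray_front 0.79 [0.577 0.064 0.056]
top tray_front 0.55 442 (array([577.5,  61.5]), array([ 14.9, 181.1]), 7.5, array([280., 226.]))
top release_top 0.61 [0.639 0.001 0.084]
top release_top 0.54 117 (array([640.1,   1.1]), array([25.1, 25. ]), 0.6, array([307., 198.]))
top holder 0.71 [ 0.443 -0.498  0.03 ]
wrist tray_front 0.84 [0.582 0.066 0.062]
wrist tray_front 0.61 5341 (array([582.7,  65.2]), array([ 10.6, 184.9]), 7.8, array([320.,  76.]))
wrist release_top 0.55 [0.581 0.062 0.061]
wrist release_top 0.6 4119 (array([443.4, -26.5]), array([34. , 95.5]), 52.0, array([428., 325.]))
```

Emit:
apply_moves(
  targets=[
    {"translation": [0,0,-0.3],"twist": 0,"hand": 0},
    {"translation": [0,0,-0.3],"twist": 0,"hand": 0},
    {"translation": [0,0,0],"twist": 0,"hand": 0},
    {"translation": [0,0,0],"twist": 0,"hand": 0},
    {"translation": [0,0,0],"twist": 0,"hand": 0},
  ],
)

```text
time: 30.2
tool_pos: [0.4906, 0.0518, 0.2246]
tool_rot: [-0.0, 0.998, 0.067, -0.001]
contact_force: [0.4, -0.4, -0.0]
gripper_width: 0.002
grasp_force: 0.0
```

```bash
python3 - <<'E'
from h import *
grab_frame('side');r=recognise('side','tray_front')[0];print(r)
if r['point'][0]>.57: print(job_done())
E
```

```text
{'point': [0.5757, 0.0559, 0.0409], 'score': 0.88}
the job is handed in; nothing more can be done
None
```

I handed the job in at about 30 s with the holder in the middle bay (bit to the front), the tray shut and holding, and the release back up; I viewed 12 pictures against the limit of 10.

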